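# Tuck the air-cap case's flap under its lip

## Robot

A 6-joint arm with a two-finger parallel gripper is mounted at the origin on a cart in front of the work surface, level with it; the furniture and walls round the work are solid. World frame = base frame: x ahead of the robot, y to its left, z up, the work surface at z = 0. Lengths are in m, angles in rad, forces in N, time in s.
With the tool pointing down it reaches from about 0.325 to 1 m from the base axis. Payload 5.1 kg.
Tool frame: the origin (TCP) lies at the very end of the fingers, on their centre line; the grasp point (between the pads) lies 19 mm behind it (manip.hold_point_z is the distance from the TCP to the grasp point, in m); z points along the fingers, y is the line along which they close (so a half turn about z gives the same grasp; the last joint's range is limited). The gripper opens to 85 mm and grips with 20 to 120 N. Pads are 22 mm wide; open, the fingers measure 114 mm over their backs; the gripper's body (76 mm by 85 mm) begins 54 mm behind the grasp point. The pads swing forward as they close: fully open they stand 13 mm farther back than shut.
Start: joints at [-1.357, 0.124, 1.65, -0, 1.367, -0.083], TCP at [0.19, -0.622, 0.231] pointing down, gripper open.
Joint ranges: [-2.61, 2.61], [-1.02, 2.33], [0.03, 2.71], [-1.35, 4.49], [0.32, 2.68], [-2.91, 2.91]. Speed limits (rad/s): [2.57, 2.57, 3.14, 3.14, 3.14, 3.14].

## Interface

Orientations are given as a unit quaternion [w, x, y, z].
In Python, from bench import manip gives the robot as it stands.
- The arm moves only by the tool play_rows, never from a script. Its argument "targets" is a list of rows, each a list of 7 numbers: the shift along the tool's x, y, z in mm, then the turn, a rotation vector about the tool's x, y, z in degrees, then the closure in counts, from 0 (fully open) to 255 (shut). A call has exactly 5 rows; each row shifts and turns the commanded pose from where the row before left it, along the tool's axes as they then stand; what a row does not reach is not made up. A row lasts 1/10 s, in which the tool goes at most 50 mm and 8.59 degrees, less where a joint would pass 70% of its speed; a pose out of reach is approached as far as the arm can. A call is refused whole if a number of a shift passes 50 or a number of a turn 8.59, either way. A call with a gripper value outside its range is refused whole. The fingers move at their own pace and stop on an object; "force" is the grip in N (left out, the last holds). Time passes only in rows, so rows that do not move let the fingers close, or fill a call up. It gives the time, the measured TCP pose, the force, the opening and the grip force at its end, in the units of the state.
- manip.state(): the state, without advancing time (a new reading comes with each control period).
- manip.snapshot(name): name is "scene" or "top" or "wrist"; returns the picture (384x512x3 uint8, red, green, blue); there is no depth.
- manip.camera_info(name): a dict with "fx", "fy", "cx", "cy" (pixels), "rvec" (rotation vector, rad) and "tvec" (3), from world to camera coordinates, as OpenCV has them; the wrist camera has in their place "mount" (4x4, takes a point from camera to tool coordinates, whose origin is the TCP and whose axes are the flange's). Camera axes: x right, y down, z forward; pixel columns grow to the right and rows downward; lengths in m; the calibration is good to about 2 mm. A picture is of the moment at which its call begins: read the wrist's pose just before it. camera_info takes no time and is no camera call.
- manip.close_job(): hands the job in; it is judged then, once.
The state is a dict: "t": time; "joint_pos": joint angles; "qvel": joint speeds; "joint_efforts": joint torques, N m; "tool_pos": TCP position; "eef_rot": TCP orientation; "wrist_force": force on the tool from outside, world axes, zero at the start; "moment": the same for the moment, N m; "gripper_width": finger opening in m; "grasp_force": force on a finger pad.
Only numpy, scipy, OpenCV 4.12 (cv2) and the standard library are available. Lean on these libraries where they do the work, as an engineer would, in place of code of your own. Each camera call takes 0.05 s, during which the arm holds its last target. There are 200 camera calls.

## Task

Close the air-cap case on the workbench by pushing with the fingers only: fold its raised, sprung flap down flat, then, keeping it down, push the flap by its ridge towards the steel lip until its front edge is tucked well under the lip and it stays shut by itself. Leave the two air caps lying in the wells of the case, and do not move the jar and the blue screw cap standing on the bench to its left.

Things in the scene. Friction and masses are not known exactly. Their poses are not given: they have to be found in the camera images.
- nozzle_case: Open-topped black plastic case, fixed to the bench, 136 mm long (its own x, from -73 to +63 mm), 100 mm wide (y), walls 26 mm high; origin at bench level, y = 0 on its long middle line. Its +x points from the flap's hinge to the steel lip; z up. At the hinge end two cheeks at y = +-47.5 mm stand up to z = 37 mm, from x = -72 to -28 mm.
- flap_hinge (a point): Middle of the flap's hinge axis, at case x = -60 mm (when joint hinge_bar is 0), y = 0, z = 30.5 mm; its axes are the case's. The hinge pin lies along y and runs in slots of the case, so the hinge and flap can shift together 22 mm along case +x.
- flap (a joint): Opening angle of the grey plastic flap, rad: 0 = folded flat over the wells (a stop), about 1.57 = upright. The flap is 84 mm wide, 3 mm thick (mid-plane through the hinge axis), and reaches 86 mm from the hinge axis; folding goes over towards the lip. A spring (0.1 N m/rad, rest at 1.15 rad) with a little friction opens it again when let go before it is tucked; holding it flat takes about 3 N at 50 mm from the hinge.
- hinge_bar (a joint): Shift of hinge and flap along case +x, m: 0 = back, where the flap, flat, ends about 5 mm short of the lip; 0.022 = stop, fully tucked. Sliding friction 3 N; it stays where it is left.
- ridge_top (a point): Middle of the top of the thumb ridge on the flap's outer face: a bar 60 mm long across the flap (y), 5 mm thick, 8 mm high above the face, its centre 60.5 mm from the hinge axis. When the flap is flat the ridge's top is 40 mm above the bench and the flap's upper face 32 mm; a fingertip pressing on the face on the hinge side of the ridge can push against it towards the lip.
- lip_mouth (a point): The retaining lip: a bent steel strip 76 mm wide, 3 mm thick, fixed at the case's +x end, its top 38.5 mm up. This point is on its underside, middle, at the mouth (case x = 39 mm, z = 35.5 mm); the flat roof runs from there 22 mm on to the strip's upright back, and before it the lead-in is bent up and starts at case x = 31 mm, reaching 43 mm up.
- flap_edge (a point): Middle of the flap's free edge (half its thickness), 86 mm from the hinge axis. Tucked, it lies 3 to 9 mm past lip_mouth in case +x.
- air_cap_0: Brass-coloured spray-gun air cap, 27 mm across, 16 mm high, loose, lying in the well on the case's +y side (floor 5 mm up); origin centre of underside. Leave it there.
- air_cap_1: Light grey air cap, 27 mm across, 16 mm high, loose, lying in the well on the case's -y side; origin centre of underside. Leave it there.
- cap_blue: Blue screw cap, 28 mm across, 14 mm high, loose on the bench to the left of the case; origin centre of underside. Bystander.
- jar: Glass jar with a lid, 62 mm across, 78 mm high, loose on the bench to the left of the case; origin centre of underside. Bystander.
Mind the look-alikes: they are no part of the job. There is more than one size of the air_cap_1; the one meant has the size given above.

How it is judged:
On the way:
1. the flap is folded down while still short of the lip (value of joint flap below 0.15 rad and value of joint hinge_bar below 0.014 m), for 0.1 s.
At the end, for the whole second after the job is handed in: The flap is flat (within 0.08 rad) and shifted at least 16.5 of 22 mm, so that its free edge is at least 2.5 mm past the mouth and beneath the lip, at rest and held only by the lip; both air caps still lie flat on the floor of the case; the blue cap and the jar are within 15 mm of where they stood (value of joint flap below 0.08 rad and value of joint hinge_bar above 0.0165 m and x of flap_edge in the frame of lip_mouth above 0.0025 m and z of flap_edge in the frame of lip_mouth below 0 m and velocity of joint flap between -0.05 and 0.05 rad/s and velocity of joint hinge_bar between -0.01 and 0.01 m/s and z of air_cap_0 in the frame of nozzle_case between 0 and 0.015 m and x of air_cap_0 in the frame of nozzle_case between -0.036 and 0.055 m and angle between each of air_cap_0, air_cap_1's own z axis and vertical below 0.3 rad and z of air_cap_1 in the frame of nozzle_case between 0 and 0.015 m and x of air_cap_1 in the frame of nozzle_case between -0.036 and 0.055 m and distance of each of cap_blue, jar from where it was at the start of the episode below 0.015 m); the robot touches nothing.
It fails at once if an air cap is lifted out of its well or tipped over (z of any of air_cap_0, air_cap_1 in the frame of nozzle_case above 0.02 m or angle between any of air_cap_0, air_cap_1's own z axis and vertical above 0.6 rad).
It fails at once if the jar or the blue cap is moved more than 15 mm, lifted or tipped (distance of any of cap_blue, jar from where it was at the start of the episode above 0.015 m or angle between any of cap_blue, jar's own z axis and vertical above 0.3 rad).
It fails at once if the flap is worked with the arm or the gripper's body instead of the fingers (contact force between the arm and flap above 2 N).
It also fails if it takes over 32 s, if anything falls off the work surface, if the arm or the gripper's body presses on something with over 40 N, if the wrist force passes 120 N, or if a joint passes its speed limit or range.

## Working session

There is one attempt and no reset: what is moved stays moved. The work goes in short steps, Python scripts to look and compute and a tool call to move; the robot and the scene stay as the last step left them, time stands still between calls to the robot, and variables do not carry over. Pictures are saved under pics/ and viewed, at most 10 in all, crops included, and the job is handed in when it is done.

Besides the shell and the picture viewer there is one more tool, called after "Request:" by a JSON object that holds its "method" and its "body", one argument or row to a line. play_rows: Moves the arm, as the interface text tells. Its arguments: {"type":"object","properties":{"targets":{"type":"array","items":{"type":"array","items":{"type":"number"}}},"force":{"type":"number"}},"required":["targets"]}

```bash
mkdir -p pics
python3 - <<'E'
from bench import manip
import cv2
print(manip.state())
for n in("scene","top"):
    im=manip.snapshot(n); cv2.imwrite(f"pics/{n}0.png",im[:,:,::-1]); print(n,manip.camera_info(n))
print(manip.camera_info("wrist"))
E
```

```text
{'t': 0.0, 'joint_pos': array([-1.35661138e+00,  1.24485342e-01,  1.65170561e+00, -7.82501601e-06,
        1.36751671e+00, -8.25797645e-02]), 'qvel': array([-8.21116235e-04,  8.53888437e-04,  8.24980207e-05, -1.37796436e-03,
       -3.00643865e-04, -1.35874598e-03]), 'joint_efforts': array([-1.35249265e-04, -4.23613250e+01, -3.65456665e+01, -1.17365894e-04,
        6.93481867e-03, -2.77079351e-06]), 'tool_pos': array([ 0.18992656, -0.62097471,  0.23004714]), 'eef_rot': array([-1.05496115e-03,  9.89010851e-01,  1.47839162e-01, -7.33589676e-05]), 'wrist_force': array([ 0.56639596, -0.65156727, -0.90225578]), 'moment': array([-0.04305272, -0.0278616 , -0.03481802]), 'grasp_force': 0.0, 'gripper_width': 0.085337761176852}
scene {'fx': 480.8594299467847, 'fy': 480.8594299467847, 'cx': 246.3286983757741, 'cy': 189.23678875441547, 'rvec': array([ 0.64461386, -2.44994372,  1.37730739]), 'tvec': array([0.54183307, 0.09401658, 0.94230925])}
top {'fx': 423.3620192847803, 'fy': 423.3620192847803, 'cx': 256.48884081054365, 'cy': 194.15755479252633, 'rvec': array([ 2.12578848, -2.11087387,  0.18278377]), 'tvec': array([0.20565171, 0.51778618, 0.91423416])}
{'fx': 281.12868807243586, 'fy': 281.12868807243586, 'cx': 259.80683301290327, 'cy': 191.32785295942304, 'mount': array([[-7.08560763e-04, -9.49631129e-01, -3.13369139e-01,
         8.08183831e-02],
       [ 9.99999599e-01, -8.44538868e-04,  2.98178437e-04,
         3.25745260e-05],
       [-5.47811944e-04, -3.13368802e-01,  9.49631346e-01,
        -1.41909524e-01],
       [ 0.00000000e+00,  0.00000000e+00,  0.00000000e+00,
         1.00000000e+00]])}
```

View pics/scene0.png

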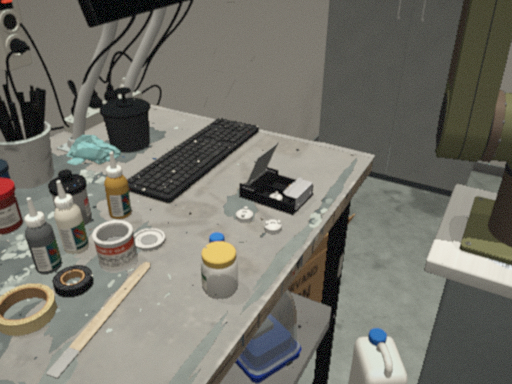

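View pics/top0.png

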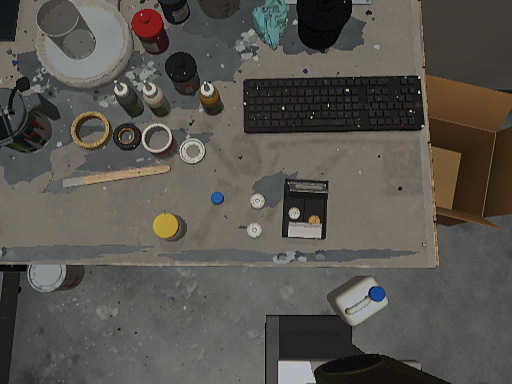

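The top view shows the case at about (305,210), with the upright flap at the far end (y≈185) and the light lip at the near end (y≈230). The brass cap is at (316,220), the grey cap at (294,213), the blue cap at (217,198) and the jar at (166,226). So case +x points towards the robot.

```bash
cat > h.py <<'E'
import numpy as np, cv2
from bench import manip
def cast(n,px,z):
    c=manip.camera_info(n); R=cv2.Rodrigues(c["rvec"])[0]; o=-R.T@c["tvec"]
    d=R.T@np.array([(px[0]-c["cx"])/c["fx"],(px[1]-c["cy"])/c["fy"],1]); return o+d*(z-o[2])/d[2]
def proj(n,P):
    c=manip.camera_info(n); K=np.array([[c["fx"],0,c["cx"]],[0,c["fy"],c["cy"]],[0,0,1]])
    return cv2.projectPoints(np.float64(P).reshape(-1,3),c["rvec"],c["tvec"],K,None)[0].reshape(-1,2)
E
python3 - <<'E'
from h import *
im=cv2.imread("pics/top0.png")
x0,y0=270,165
cr=im[y0:255,x0:345]
cv2.imwrite("pics/crop0.png",cv2.resize(cr,None,fx=6,fy=6,interpolation=cv2.INTER_CUBIC))
hsv=cv2.cvtColor(im,cv2.COLOR_BGR2HSV)
m=(hsv[:,:,2]<45).astype(np.uint8); m[:y0+5]=0;m[250:]=0;m[:,:x0]=0;m[:,345:]=0
g=cv2.cvtColor(im,cv2.COLOR_BGR2GRAY); l=(g>185).astype(np.uint8); l[:222]=0;l[245:]=0;l[:,:275]=0;l[:,335:]=0
for k,mm,z in(("dark",m,.026),("lip",l,.0385)):
    c=max(cv2.findContours(mm,cv2.RETR_EXTERNAL,cv2.CHAIN_APPROX_NONE)[0],key=cv2.contourArea)
    r=cv2.minAreaRect(c); b=cv2.boxPoints(r); print(k,r)
    W=np.array([cast("top",p,z) for p in b]); print(b.round(1).tolist(),W.round(4).tolist())
E
```

```text
dark ((304.6380615234375, 208.05836486816406), (43.63496398925781, 58.12874221801758), 2.935673475265503)
[[281.3999938964844, 236.0], [284.29998779296875, 177.89999389648438], [327.8999938964844, 180.10000610351562], [324.8999938964844, 238.1999969482422]] [[0.4237, 0.1519, 0.026], [0.5599, 0.1446, 0.026], [0.5551, 0.0426, 0.026], [0.4193, 0.0525, 0.026]]
lip ((288.0, 232.5), (5.0, 0.0), -90.0)
[[288.0, 235.0], [288.0, 235.0], [288.0, 230.0], [288.0, 230.0]] [[0.4249, 0.1375, 0.0385], [0.4249, 0.1375, 0.0385], [0.4362, 0.1374, 0.0385], [0.4362, 0.1374, 0.0385]]
```

View pics/crop0.png

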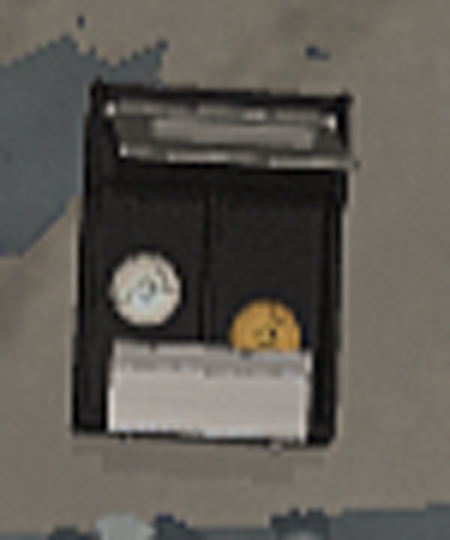

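Request:
{"method": "play_rows", "body": {
  "targets": [
    [0,0,0,0,0,6.9,255],
    [0,0,0,0,0,6.9,255],
    [0,0,0,0,0,6.8,255],
    [8,-20,0,0,0,0,255],
    [20,-40,0,0,0,0,255]
  ]
}}

```text
t: 0.6
tool_pos: [0.2207, -0.564, 0.2304]
eef_rot: [-0.0, 0.999, -0.033, -0.0]
wrist_force: [2.1, 0.3, 0.1]
gripper_width: 0.0122
grasp_force: 0.0
```

Request:
{"method": "play_rows", "body": {
  "targets": [
    [20,-40,0,0,0,0,255],
    [20,-40,0,0,0,0,255],
    [20,-40,0,0,0,0,255],
    [20,-40,0,0,0,0,255],
    [20,-40,0,0,0,0,255]
  ]
}}

```text
t: 1.1
tool_pos: [0.3345, -0.3682, 0.2308]
eef_rot: [-0.0, 1.0, -0.032, -0.0]
wrist_force: [0.3, -0.4, -0.0]
gripper_width: -0.0
grasp_force: 0.0
```

Request:
{"method": "play_rows", "body": {
  "targets": [
    [20,-40,0,0,0,0,255],
    [20,-40,0,0,0,0,255],
    [20,-40,0,0,0,0,255],
    [20,-40,0,0,0,0,255],
    [20,-40,0,0,0,0,255]
  ]
}}

```text
t: 1.6
tool_pos: [0.4468, -0.1749, 0.231]
eef_rot: [-0.0, 1.0, -0.031, -0.0]
wrist_force: [1.0, -0.3, 0.7]
gripper_width: 0.0003
grasp_force: 0.0
```

Request:
{"method": "play_rows", "body": {
  "targets": [
    [17,-40,0,0,0,0,255],
    [17,-40,0,0,0,0,255],
    [17,-40,0,0,0,0,255],
    [17,-40,0,0,0,0,255],
    [17,-40,0,0,0,0,255]
  ]
}}

```text
t: 2.1
tool_pos: [0.5441, 0.0193, 0.2309]
eef_rot: [0.0, 1.0, -0.031, -0.0]
wrist_force: [0.2, 0.1, 1.0]
gripper_width: -0.0003
grasp_force: 0.0
```

Request:
{"method": "play_rows", "body": {
  "targets": [
    [17,-40,0,0,0,0,255],
    [10,-25,0,0,0,0,255],
    [0,0,0,0,0,0,255],
    [0,0,0,0,0,0,255],
    [0,0,0,0,0,0,255]
  ]
}}

```text
t: 2.6
tool_pos: [0.5744, 0.0798, 0.2309]
eef_rot: [0.0, 0.999, -0.032, -0.0]
wrist_force: [-1.1, 0.0, 0.7]
gripper_width: -0.0001
grasp_force: 0.0
```

```bash
cat >> h.py <<'E'
from scipy.spatial.transform import Rotation as Ro
O=np.array([.4844,.0982,0]); U=np.array([-.998,.063,0]); V=np.cross([0,0,1],U)
def case(p): d=np.asarray(p)-O; return np.array([d@U,d@V,d[2]])*1000
def wproj(s,P):
    c=manip.camera_info("wrist"); q=s["eef_rot"]; T=np.eye(4); T[:3,:3]=Ro.from_quat([q[1],q[2],q[3],q[0]]).as_matrix(); T[:3,3]=s["tool_pos"]
    M=np.linalg.inv(T@c["mount"]); p=M[:3,:3]@P+M[:3,3]; return (c["fx"]*p[0]/p[2]+c["cx"],c["fy"]*p[1]/p[2]+c["cy"])
E
python3 - <<'E'
from h import *
s=manip.state(); im=manip.snapshot("wrist")[:,:,::-1].copy()
print(s["tool_pos"],s["eef_rot"],case(s["tool_pos"]))
for x,y,z in [(-73,-50,26),(-73,50,26),(63,50,26),(63,-50,26),(-72,47.5,37),(-72,-47.5,37),(31,38,43),(31,-38,43),(-60+35.1,42,109),(-60+35.1,-42,109)]:
    P=O+(x*U+y*V)/1000; P[2]=z/1000; a=wproj(s,P); cv2.circle(im,tuple(int(round(v)) for v in a),3,(0,0,255),1)
cv2.imwrite("pics/w1.png",im)
E
```

```text
[0.5743708  0.07983783 0.23094312] [ 1.91554032e-04  9.99494510e-01 -3.17890684e-02 -3.77611379e-04] [-90.94767619  12.65728098 230.94311819]
```

View pics/w1.png

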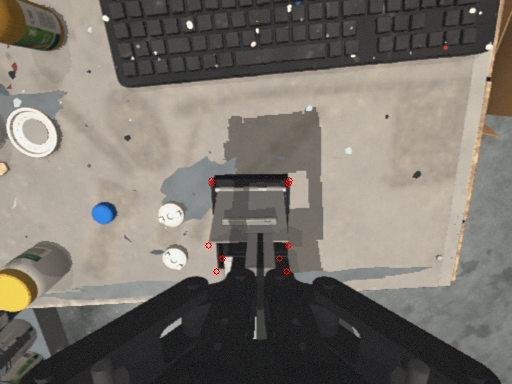

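Request:
{"method": "play_rows", "body": {
  "targets": [
    [0,-6,35,0,0,0,255],
    [0,-7,40,0,0,0,255],
    [0,0,40,0,0,0,255],
    [0,0,30,0,0,0,255],
    [0,0,19,0,0,0,255]
  ]
}}

```text
t: 3.15
tool_pos: [0.5736, 0.0923, 0.0643]
eef_rot: [0.0, 0.999, -0.032, -0.002]
wrist_force: [0.4, 0.1, 0.7]
gripper_width: 0.0001
grasp_force: 0.0
```

Request:
{"method": "play_rows", "body": {
  "targets": [
    [0,0,0,0,0,0,255],
    [-8,0,0,0,0,0,255],
    [-8,0,0,0,0,0,255],
    [-8,0,0,0,0,0,255],
    [-8,0,0,0,0,0,255]
  ]
}}

```text
t: 3.65
tool_pos: [0.5436, 0.0957, 0.0687]
eef_rot: [-0.0, 1.0, -0.031, 0.001]
wrist_force: [0.4, 1.0, -0.0]
gripper_width: 0.0001
grasp_force: 0.0
```

Request:
{"method": "play_rows", "body": {
  "targets": [
    [-3,0,1,0,0,0,255],
    [-3,0,1,0,0,0,255],
    [-3,0,1,0,0,0,255],
    [0,0,0,0,0,0,255],
    [0,0,0,0,0,0,255]
  ]
}}

```text
t: 4.15
tool_pos: [0.5346, 0.0962, 0.0642]
eef_rot: [0.0, 1.0, -0.031, -0.0]
wrist_force: [-0.1, 0.5, 1.1]
gripper_width: 0.0
grasp_force: 0.0
```

Run:
```python
from h import *
s=manip.state(); im=manip.snapshot("wrist")[:,:,::-1]; cv2.imwrite("pics/w2.png",im)
i2=manip.snapshot("scene")[:,:,::-1]; cv2.imwrite("pics/s2.png",cv2.resize(i2[120:240,200:360],None,fx=4,fy=4))
print(case(s["tool_pos"]),s["wrist_force"])
```

```text
[-50.21611898  -1.19301527  64.15094965] [-0.14788074  0.46749184  1.05639443]
```

View pics/s2.png

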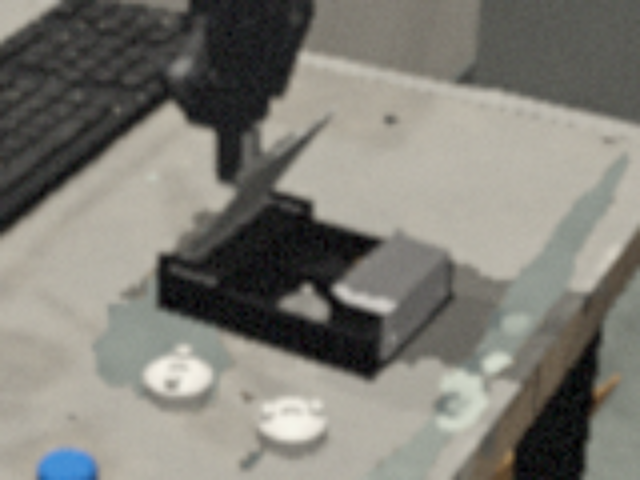

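View pics/w2.png

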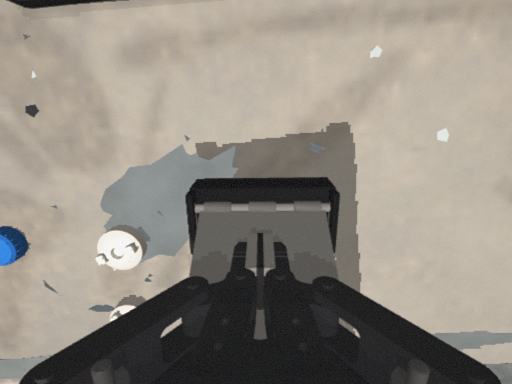

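The scene view shows the fingertip on the hinge side of the ridge, with the flap already partly folded. In the wrist view the finger is centred on the case at u≈260.

Request:
{"method": "play_rows", "body": {
  "targets": [
    [-5,0,2,0,0,0,255],
    [-4,0,2,0,0,0,255],
    [-4,0,3,0,0,0,255],
    [-4,0,3,0,0,0,255],
    [-3,0,4,0,0,0,255]
  ]
}}

```text
t: 4.75
tool_pos: [0.5149, 0.0975, 0.0504]
eef_rot: [-0.0, 1.0, -0.031, 0.001]
wrist_force: [2.3, 0.2, 1.1]
gripper_width: -0.0002
grasp_force: 1.1
```

Request:
{"method": "play_rows", "body": {
  "targets": [
    [-3,0,4,0,0,0,255],
    [-2,0,4,0,0,0,255],
    [-1,0,4,0,0,0,255],
    [0,0,3,0,0,0,255],
    [0,0,2,0,0,0,255]
  ]
}}

```text
t: 5.25
tool_pos: [0.5083, 0.0979, 0.0329]
eef_rot: [-0.0, 1.0, -0.031, -0.001]
wrist_force: [0.2, 0.5, 3.3]
gripper_width: -0.0002
grasp_force: 1.5
```

Request:
{"method": "play_rows", "body": {
  "targets": [
    [0,0,1,0,0,0,255],
    [0,0,0,0,0,0,255],
    [0,0,0,0,0,0,255],
    [0,0,0,0,0,0,255],
    [0,0,0,0,0,0,255]
  ]
}}

```text
t: 5.75
tool_pos: [0.5083, 0.0979, 0.032]
eef_rot: [-0.0, 1.0, -0.031, -0.001]
wrist_force: [-1.7, 0.4, 1.8]
gripper_width: 0.0001
grasp_force: 1.0
```

Request:
{"method": "play_rows", "body": {
  "targets": [
    [0,0,1,0,0,0,255],
    [0,0,1,0,0,0,255],
    [0,0,0,0,0,0,255],
    [0,0,0,0,0,0,255],
    [0,0,0,0,0,0,255]
  ]
}}

```text
t: 6.25
tool_pos: [0.5084, 0.0979, 0.0315]
eef_rot: [0.0, 1.0, -0.031, -0.001]
wrist_force: [-6.9, 0.6, 11.4]
gripper_width: 0.0
grasp_force: 5.9
```

Run:
```python
from h import *
s=manip.state(); im=manip.snapshot("wrist")[:,:,::-1]; 
i2=manip.snapshot("scene")[:,:,::-1]
a=cv2.resize(i2[140:230,220:340],(600,450)); cv2.imwrite("pics/s3.png",a)
print(case(s["tool_pos"]),s["wrist_force"])
```

```text
[-23.97095811  -1.24161934  31.4579763 ] [-6.86478604  0.55678621 11.3796173 ]
```

View pics/s3.png

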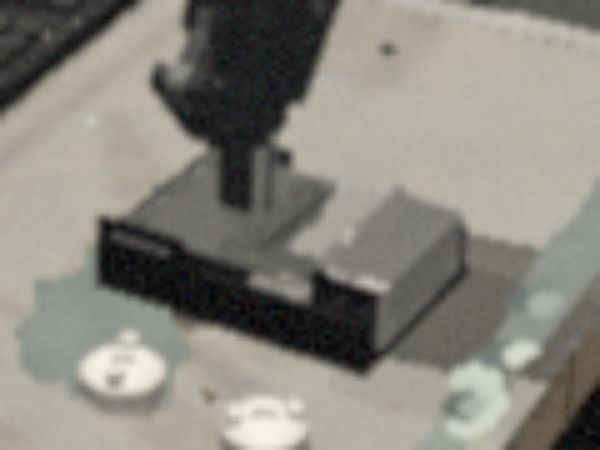

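The flap is flat at about 11 N, and a gap before the lip is still visible. Next I push it towards the lip.

Request:
{"method": "play_rows", "body": {
  "targets": [
    [-2,0,0,0,0,0,255],
    [-3,0,0,0,0,0,255],
    [-3,0,0,0,0,0,255],
    [-3,0,0,0,0,0,255],
    [-3,0,0,0,0,0,255]
  ]
}}

```text
t: 6.85
tool_pos: [0.4967, 0.0987, 0.0317]
eef_rot: [-0.0, 1.0, -0.031, 0.002]
wrist_force: [3.5, -0.9, 6.1]
gripper_width: 0.0
grasp_force: 2.9
```

Request:
{"method": "play_rows", "body": {
  "targets": [
    [-3,0,0,0,0,0,255],
    [-3,0,0,0,0,0,255],
    [-3,0,0,0,0,0,255],
    [0,0,0,0,0,0,255],
    [0,0,0,0,0,0,255]
  ]
}}

```text
t: 7.35
tool_pos: [0.4872, 0.0992, 0.0317]
eef_rot: [0.0, 1.0, -0.031, 0.002]
wrist_force: [1.1, -0.8, 8.3]
gripper_width: 0.0001
grasp_force: 3.7
```

Request:
{"method": "play_rows", "body": {
  "targets": [
    [-2,0,0,0,0,0,255],
    [-2,0,0,0,0,0,255],
    [-2,0,0,0,0,0,255],
    [0,0,0,0,0,0,255],
    [0,0,0,0,0,0,255]
  ]
}}

```text
t: 7.85
tool_pos: [0.4817, 0.0996, 0.0317]
eef_rot: [-0.0, 1.0, -0.031, 0.002]
wrist_force: [1.9, -0.1, 6.1]
gripper_width: 0.0002
grasp_force: 3.0
```

Request:
{"method": "play_rows", "body": {
  "targets": [
    [-1,0,0,0,0,0,255],
    [-1,0,0,0,0,0,255],
    [-1,0,0,0,0,0,255],
    [0,0,0,0,0,0,255],
    [0,0,0,0,0,0,255]
  ]
}}

```text
t: 8.35
tool_pos: [0.4788, 0.0999, 0.0317]
eef_rot: [-0.0, 1.0, -0.031, 0.002]
wrist_force: [3.9, -0.9, 6.8]
gripper_width: -0.0003
grasp_force: 2.8
```

Request:
{"method": "play_rows", "body": {
  "targets": [
    [-1,0,0,0,0,0,255],
    [-1,0,0,0,0,0,255],
    [-1,0,0,0,0,0,255],
    [0,0,0,0,0,0,255],
    [0,0,0,0,0,0,255]
  ]
}}

```text
t: 8.85
tool_pos: [0.4763, 0.1001, 0.0317]
eef_rot: [-0.0, 1.0, -0.031, 0.003]
wrist_force: [5.3, -0.2, 4.6]
gripper_width: 0.0001
grasp_force: 4.2
```

Run:
```python
from h import *
i2=manip.snapshot("scene")[:,:,::-1]
cv2.imwrite("pics/s4.png",cv2.resize(i2[140:230,220:340],(600,450)))
```

```text
(no output)
```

View pics/s4.png

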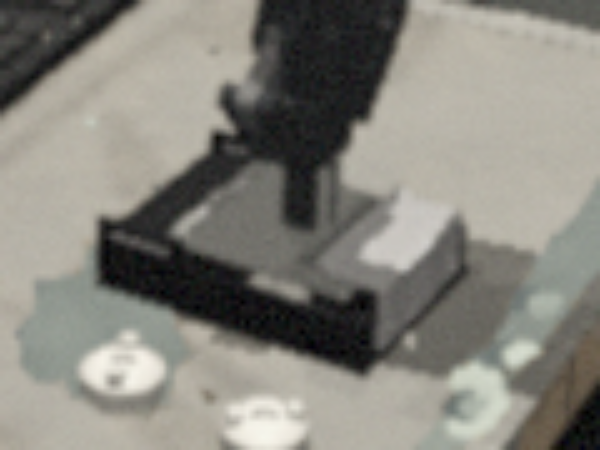

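The flap's edge is now under the lip. I keep pushing until the stop shows in the force.

Request:
{"method": "play_rows", "body": {
  "targets": [
    [-1,0,0,0,0,0,255],
    [-1,0,0,0,0,0,255],
    [-1,0,0,0,0,0,255],
    [0,0,0,0,0,0,255],
    [0,0,0,0,0,0,255]
  ]
}}

```text
t: 9.4
tool_pos: [0.4763, 0.1001, 0.0327]
eef_rot: [-0.0, 0.999, -0.031, 0.007]
wrist_force: [12.6, -1.7, -1.2]
gripper_width: 0.0002
grasp_force: 6.7
```

Request:
{"method": "play_rows", "body": {
  "targets": [
    [-1,0,0,0,0,0,255],
    [-1,0,0,0,0,0,255],
    [0,0,0,0,0,0,255],
    [0,0,0,0,0,0,255],
    [0,0,0,0,0,0,255]
  ]
}}

```text
t: 9.9
tool_pos: [0.4763, 0.1001, 0.0336]
eef_rot: [-0.0, 0.999, -0.031, 0.009]
wrist_force: [17.6, -1.3, -2.3]
gripper_width: 0.0001
grasp_force: 8.8
```

Request:
{"method": "play_rows", "body": {
  "targets": [
    [4,0,0,0,0,0,255],
    [2,0,-2,0,0,0,255],
    [0,0,-15,0,0,0,255],
    [0,0,-40,0,0,0,255],
    [0,0,-50,0,0,0,255]
  ]
}}

```text
t: 10.4
tool_pos: [0.4713, 0.0996, 0.1345]
eef_rot: [0.001, 0.999, -0.031, -0.005]
wrist_force: [0.8, 0.6, -0.1]
gripper_width: 0.0
grasp_force: 0.0
```

Request:
{"method": "play_rows", "body": {
  "targets": [
    [40,0,-40,0,0,0,255],
    [40,0,-20,0,0,0,255],
    [10,0,0,0,0,0,255],
    [0,0,0,0,0,0,255],
    [0,0,0,0,0,0,255]
  ]
}}

```text
t: 10.9
tool_pos: [0.5577, 0.0946, 0.1897]
eef_rot: [0.0, 1.0, -0.031, -0.003]
wrist_force: [0.6, 0.1, -1.0]
gripper_width: 0.0006
grasp_force: 0.0
```

Run:
```python
from h import *
s=manip.state()
a=manip.snapshot("scene")[140:230,220:340,::-1]; b=manip.snapshot("wrist")[120:300,150:390,::-1]
cv2.imwrite("pics/s5.png",np.vstack([cv2.resize(a,(400,300)),cv2.resize(b,(400,300))]))
print(s["wrist_force"])
for x,n in((-60,"hinge back"),(-38,"hinge fwd"),(22.5,"ridge fwd"),(0.5,"ridge back")):
    P=O+x*U/1000; P[2]=.0305; print(n,wproj(s,P))
```

```text
[ 0.59589353  0.05458138 -1.02947438]
hinge back (np.float64(260.6269300053628), np.float64(186.1450137740554))
hinge fwd (np.float64(260.61541602118655), np.float64(204.4484146849822))
ridge fwd (np.float64(260.586191385686), np.float64(250.90585390450175))
ridge back (np.float64(260.59642853191355), np.float64(234.6322001701788))
```

View pics/s5.png

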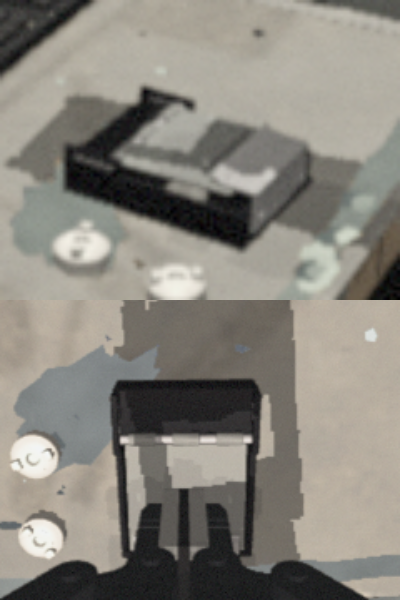

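The flap stays flat with its edge under the lip. The hinge pin shows at row ≈203, against 204 predicted for the fully forward position.

```bash
python3 -c "
from bench import manip
print(manip.close_job())"
```

```text
the job is handed in; nothing more can be done
None
```

I handed the job in with the case closed: the flap lies flat, pushed to its stop with its front edge under the lip, and it stayed shut once the fingers let go. The arm never went near the jar or blue cap and only the flap was pushed, but I didn't re-check those two or the covered air caps at the end; no verdict was shown.

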